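Shut the gluing box and hold the wing arm level over its cradle

ROBOT

A 6-joint arm with a two-finger parallel gripper is mounted at the origin on the work surface. World frame = base frame: x ahead of the robot, y to its left, z up, the work surface at z = 0. Lengths are in mm, angles in degrees, forces in N, time in s.
With the tool pointing down it reaches from about 275 to 725 mm from the base axis. Payload 15.9 kg.
Tool frame: the origin (TCP) lies on the centre line of the jaws, within the pads' length; the fingertips stand 11 mm ahead of it and the grasp point (between the pads) lies 8 mm behind it (arm.tips_ahead is the distance from the TCP to the fingertips, in mm); z points along the fingers, y is the line along which they close (so a half turn about z gives the same grasp; the last joint's range is limited). The gripper opens to 85 mm and grips with 20 to 120 N. Pads are 22 mm wide; open, the fingers measure 114 mm over their backs; the gripper's body (76 mm by 85 mm) begins 54 mm behind the grasp point. The pads swing forward as they close: fully open they stand 13 mm farther back than shut.
Start: joints at [-70.474, 12.198, -1.971, 75.831, 0, 90], TCP at [167.114, -471.231, 242.306] pointing down, gripper open.
Joint ranges: [-170.91, 170.91], [-42.67, 98.43], [-65.05, 77.54], [-120.47, 116.71], [-90, 82.35], [-180, 180]. Speed limits (degrees/s): [108.29, 108.29, 136.94, 147.25, 180, 180].

INTERFACE

Orientations are given as [roll, pitch, yaw] about the fixed x, y, z axes, in that order (R = Rz(yaw) Ry(pitch) Rx(roll)).
In Python, from cell import readout, grab_frame, get_calibration, arm gives the robot as it stands. The module is installed in compiled form; this text tells all that it offers.
- The arm moves only by the tool apply_moves, never from a script. Its argument "steps" is one flat list of numbers, 7 for each row, row after row: the shift along the world's x, y, z in mm, then the turn, a rotation vector about the world's x, y, z in rad, then the closure, from 0 (fully open) to 1 (shut). A call has 1 to 10 rows; each row is the pose to reach, as a shift and turn from the pose commanded when the call began; what a row does not reach only later rows make up. A row lasts 1/10 s, in which the tool goes at most 50 mm and 8.59 degrees, less where a joint would pass 70% of its speed; a pose out of reach is approached as far as the arm can. A call with a gripper value outside its range is refused whole. The fingers move at their own pace and stop on an object; "force" is the grip in N (left out, the last holds). Time passes only in rows, so rows that repeat a pose let the fingers close. It gives the time, the measured TCP pose, the force, the opening and the grip force at its end, in the units of the state.
- readout.get_obs(): the state, without advancing time (a new reading comes with each control period).
- grab_frame(name): name is "side" or "top"; returns the picture (420x560x3 uint8, red, green, blue); there is no depth.
- get_calibration(name): a dict with "vfov" (degrees; the focal length in pixels is half the picture's height over the tangent of half this angle, whatever the lens; pixels are square), "cx", "cy" (the principal point, pixels), "k1" (the pictures are not rectified: a ray, as slopes to the right and down, at radius r is drawn at 1 + k1 r^2 times it, then the intrinsics apply), "pose" (4x4, takes a point from camera to world coordinates). Camera axes: x right, y down, z forward; pixel columns grow to the right and rows downward; lengths in mm; the calibration is good to about 2 mm. A picture is of the moment at which its call begins. get_calibration takes no time and is no camera call.
- arm.close_job(): hands the job in; it is judged then, once.
The state is a dict: "clock": time; "joints": joint angles; "joint_velocities": joint speeds; "effort": joint torques, N m; "position": TCP position; "orientation": TCP orientation; "wrist_force": force on the tool from outside, world axes, zero at the start; "torque": the same for the moment, N m; "finger_gap": opening from 0.0 (shut) to 1.0 (fully open); "gripper_force": force on a finger pad.
Only numpy, scipy, OpenCV 4.12 (cv2) and the standard library are available. Lean on these libraries where they do the work, as an engineer would, in place of code of your own. Each camera call takes 0.05 s, during which the arm holds its last target. There are 200 camera calls.

TASK

Press the open lid of the plywood gluing box down until its catch snaps and it is fully shut, so that the cradle on the lid faces up. Then pick up the metal wing arm from above by its balance point, without letting it tip, and hold it level and still about 5 cm above the cradle, heavy hub over the orange cup and small foot over the blue pad, touching nothing else, so that its underside can be glued. Finish while still holding it there; do not put it down, and leave the beaker, brush and glue gun where they are.

Things in the scene. Friction and masses are not known exactly. Their poses are not given: they have to be found in the camera images.
- gluebox: Fixed open plywood box, 180 (its x) x 260 (its y) x 60 mm high, fixed to the table; origin at the centre of its underside, z up. Its lid is hinged along the upper edge of the +x side (the side away from the robot); the -x side is its front.
- lid (a joint): Lid angle, rad: 0 shut, grows as it opens; starts at 0.45 to 0.9. Plywood, 180 x 260 x 8 mm, underside 60.5 mm above the table when shut. Stiff hinge: stays where left, moves down with 1 to 2 N at the front. From about 0.1 rad a spring catch at the middle of the front resists, taking roughly 5 to 10 N at the red spot; below about 0.05 rad it gives way, snaps the lid shut and keeps it shut.
- lid_hinge (a point): Middle of the hinge axis (which runs along the box's y) at the lid's underside; 90 mm towards +x from the box's origin, 60.5 mm high.
- lid_press (a point): Red spot on the lid's upper face, in the middle of the front edge, 165 mm from the hinge and 15 mm in from the front edge: the place to press. Its z axis is the outward normal of the lid's upper face. It moves with the lid; 68.5 mm above the table when shut.
- cup (a point): Centre of the rim of the orange round cup on the lid's upper face (62 mm across outside, 22 mm tall). It moves with the lid; when shut it is 90 mm from the box's centre towards the box's -y and 90.5 mm above the table, and its z axis points up.
- pad (a point): Centre of the top of the blue round felt pad on the lid's upper face (38 mm across, 6 mm tall), 180 mm from the cup towards the box's +y; 74.5 mm above the table when shut. It moves with the lid.
- wingarm: Loose cast lever, 0.3 to 0.6 kg: an aluminium bar along its x axis, 180 mm long, 22 mm wide (y), 16 mm high, its underside 18 mm and its top 34 mm above the feet; at x = +90 mm a heavy dark steel hub, 44 mm across and 40 mm high; at x = -90 mm a small brass foot, 20 mm across. It stands on hub and foot. Origin at the middle, level with their undersides; z up. It balances 40 mm from the middle towards the hub.
- balance (a point): Balance point of the wing arm: inside the bar at mid height, at (40, 0, 26) mm in the wing arm's frame, that is 50 mm from the hub's axis. Grip the bar across its 22 mm width here; the hub's edge is 28 mm away.
- hub_under (a point): Centre of the underside of the hub, (90, 0, 0) mm in the wing arm's frame.
- foot_under (a point): Centre of the underside of the foot, (-90, 0, 0) mm in the wing arm's frame.
- beaker: Loose amber-yellow open plastic beaker standing upright, 60 mm across, 130 mm high; origin at the centre of its underside. Bystander.
- brush: Loose flat paint brush lying down, 200 mm long along its x. Bystander.
- gluegun: Loose blue cordless glue gun lying on its side, about 175 x 170 mm, 48 mm high; origin under its barrel. Bystander.
There are look-alikes about, which are no part of the job. There is more than one size of the wingarm; the one meant has the size given above.

How it is judged:
By the outcome, as a careful person would: the job done as asked, in the order asked, and still so for the second after the job is handed in, while the arm keeps its last pose, push and grip.
It also fails if it takes over 64 s, if anything falls off the work surface, if the arm or the gripper's body presses on something with over 40 N, if the wrist force passes 120 N, or if a joint passes its speed limit or range.

## Working session

There is one attempt and no reset: what is moved stays moved. The work goes in short steps, Python scripts to look and compute and a tool call to move; the robot and the scene stay as the last step left them, time stands still between calls to the robot, and variables do not carry over. Pictures are saved under pics/ and viewed, at most 10 in all, crops included, and the job is handed in when it is done.

Besides the shell and the picture viewer there is one more tool, called as a command line: name --argument value ..., lists and objects as JSON in quotes. apply_moves: Moves the arm, as the interface text tells. Its arguments: {"type":"object","properties":{"steps":{"type":"array"},"force":{"type":"number"}},"required":["steps"]}

```bash
mkdir -p pics
cat > h.py <<'E'
import numpy as np, cv2
from cell import readout, grab_frame, get_calibration, arm
def K(n):
    c=get_calibration(n); f=210/np.tan(np.radians(c["vfov"]/2)); return c,f,np.array(c["pose"])
def ray(n,u,v):
    c,f,P=K(n); d=np.array([(u-c["cx"])/f,(v-c["cy"])/f]); rd=np.hypot(*d); r=rd
    for _ in range(30): r=rd/(1+c["k1"]*r*r)
    s=d*(r/rd if rd>0 else 1); w=P[:3,:3]@np.array([s[0],s[1],1]); return P[:3,3],w/np.linalg.norm(w)
def onz(n,u,v,z):
    o,w=ray(n,u,v); return o+w*(z-o[2])/w[2]
def two(a,b):
    (o1,w1),(o2,w2)=ray("top",*a),ray("side",*b)
    t=np.linalg.lstsq(np.c_[w1,-w2],o2-o1,rcond=None)[0]
    p,q=o1+w1*t[0],o2+w2*t[1]; return (p+q)/2,np.linalg.norm(p-q)
def proj(n,p):
    c,f,P=K(n); q=P[:3,:3].T@(np.array(p)-P[:3,3]); s=q[:2]/q[2]; s=s*(1+c["k1"]*(s@s)); return s*f+[c["cx"],c["cy"]]
def shot(n,name=None):
    im=grab_frame(n)
    if name: cv2.imwrite(f"pics/{name}.png",cv2.cvtColor(im,cv2.COLOR_RGB2BGR))
    return im
E
python3 - <<'E'
from h import *
np.set_printoptions(precision=3,suppress=True)
for n in("top","side"):
    shot(n,n+"0"); c=get_calibration(n); print(c)
print(readout.get_obs())
E
```

```text
{'vfov': 44.64004615848869, 'cx': 279.0748664488353, 'cy': 205.9558589513801, 'k1': -0.17231149887524203, 'pose': array([[   0.13 ,   -0.966,    0.224,  269.992],
       [  -0.992,   -0.127,    0.027,  -96.946],
       [   0.003,   -0.226,   -0.974, 1222.694],
       [   0.   ,    0.   ,    0.   ,    1.   ]])}
{'vfov': 45.27313628883791, 'cx': 279.2354139475307, 'cy': 207.99945705176367, 'k1': -0.010615771418195126, 'pose': array([[  -0.738,   -0.487,    0.467, -130.636],
       [  -0.675,    0.518,   -0.526,  643.558],
       [   0.014,   -0.703,   -0.711, 1052.734],
       [   0.   ,    0.   ,    0.   ,    1.   ]])}
{'clock': 0.1, 'joints': array([-70.473,  12.222,  -2.003,  75.832,   0.002,  89.999]), 'joint_velocities': array([-0.1  , -0.154,  0.043, -0.014,  0.062, -0.1  ]), 'effort': array([ -0.006, -68.724,  48.781,   0.012,  -0.   ,   0.   ]), 'position': array([ 167.039, -470.97 ,  241.879]), 'orientation': array([-179.944,   -0.002,   19.528]), 'wrist_force': array([-0.394,  0.212, -0.319]), 'torque': array([-0.014,  0.034, -0.048]), 'gripper_force': 0.0, 'finger_gap': 0.9988440182525269}
```

View pics/top0.png

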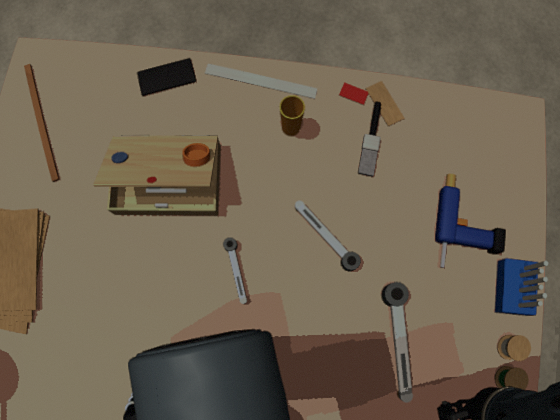

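View pics/side0.png

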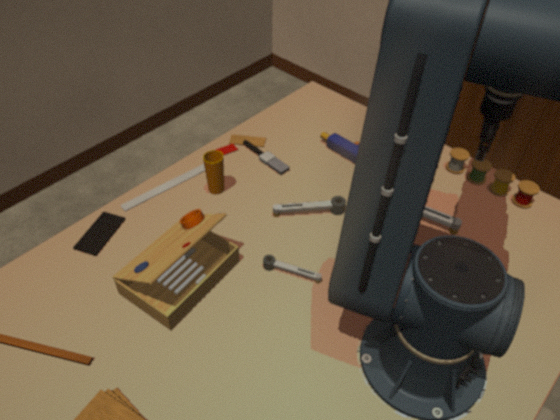

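The top view shows the open box at about (165,175), with the red spot at (152,180), the cup at (196,154) and the pad at (120,158). There are three levers, with hub/foot at (351,261)/(300,206), (230,244)/(242,299) and (397,293)/(406,395). In the side view the red spot is at about (186,245), the cup at (192,218) and the pad at (141,267).

Run:
```python
from h import *
np.set_printoptions(precision=1,suppress=True)
def blobs(n,lo,hi,roi):
    im=cv2.imread(f"pics/{n}0.png"); h=cv2.cvtColor(im,cv2.COLOR_BGR2HSV)
    m=cv2.inRange(h,lo,hi); x0,y0,x1,y1=roi; z=np.zeros_like(m); z[y0:y1,x0:x1]=m[y0:y1,x0:x1]
    k,l,s,c=cv2.connectedComponentsWithStats(z); return [(c[i],s[i]) for i in range(1,k) if s[i,4]>12]
for n,rs in(("top",dict(red=(140,172,165,188),pad=(105,148,135,168),cup=(178,140,215,170))),("side",dict(red=(178,238,194,252),pad=(128,255,155,278),cup=(175,205,208,232)))):
    for k,r in rs.items():
        lo,hi={"red":((0,170,90),(9,255,255)),"pad":((95,60,20),(130,255,255)),"cup":((3,180,90),(13,255,255))}[k]
        print(n,k,blobs(n,lo,hi,r))
for a,b in(((351,261),(300,206)),((230,244),(242,299)),((397,293),(406,395))):
    p,q=onz("top",*a,40),onz("top",*b,34); print(p,q,np.linalg.norm((p-q)[:2]))
# box front rim corners z=60
for c in((111,212),(217,213)): print(onz("top",*c,60))
im=cv2.imread("pics/top0.png")
a=cv2.resize(im[120:310,85:365],(800,543),interpolation=cv2.INTER_CUBIC); cv2.imwrite("pics/c1.png",a)
```

```text
top red [(array([151.2, 179.4]), array([147, 177,   9,   6,  42], dtype=int32))]
top pad [(array([119. , 157.1]), array([112, 152,  15,  11, 122], dtype=int32))]
top cup [(array([195.6, 154.2]), array([183, 143,  26,  23, 390], dtype=int32))]
side red [(array([185.8, 244.3]), array([183, 242,   7,   5,  18], dtype=int32))]
side pad [(array([140.7, 266.9]), array([135, 263,  12,   9,  53], dtype=int32))]
side cup [(array([191.7, 219. ]), array([180, 210,  24,  19, 246], dtype=int32))]
[ 433.5 -247.8   40. ] [ 549.9 -114.    34. ] 177.35638047968237
[436.6  37.3  40. ] [314.2  -8.4  34. ] 130.60252628693732
[ 372.5 -362.4   40. ] [ 143.3 -408.2   34. ] 233.71543515135056
[470.9 327.9  60. ]
[501.9  76.1  60. ]
```

View pics/c1.png

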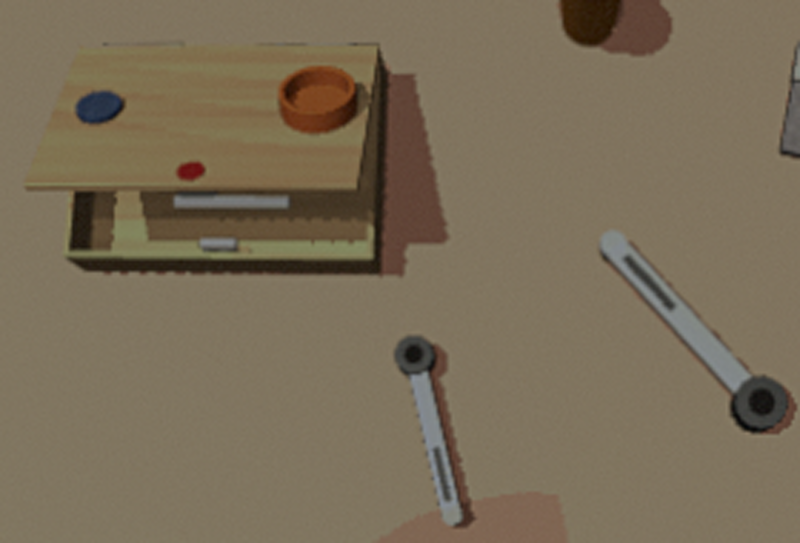

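Run:
```python
from h import *
np.set_printoptions(precision=1,suppress=True)
r=two((151.2,179.4),(185.8,244.3));p=two((119,157.1),(140.7,266.9));c=two((195.6,154.2),(191.7,219))
for q in(r,p,c):print(*q)
d=p[0]-c[0];print(np.linalg.norm(d),np.degrees(np.arctan2(-d[0],d[1])))
a=np.arcsin((r[0][2]-60.5)/np.hypot(165,8))-np.arctan2(8,165);print("lid",a)
yaw=np.arctan2(-d[0],d[1]);ex=np.array([np.cos(yaw),np.sin(yaw)])
h=r[0][:2]+ex*(165*np.cos(a)+8*np.sin(a));print("hinge",h,"centre",h-90*ex,"press shut",h-165*ex)
# lever side view, hub top/foot top
print(two((351,261),(338,205)),two((300,206),(278,208)))
```

```text
[537.8 217.6 155.4] 0.8758864290037602
[591.  315.6 115.3] 1.053929465556398
[617.6 136.8 121.5] 1.9310024835931272
180.91217156289142 8.448001796809937
lid 0.5633175364270393
hinge [680.  238.7] centre [591.  225.5] press shut [516.8 214.5]
(array([ 436.4, -251.7,   12.8]), np.float64(1.9362547872934726)) (array([ 551. , -115.1,   22.1]), np.float64(3.8844207590952275))
```

Run:
```python
from h import *
from scipy.optimize import least_squares
np.set_printoptions(precision=1,suppress=True)
def pt(q,s,y,n):  # lid: s from hinge, n above underside
    x,yy,w,a=q; bx=90-s*np.cos(a)-n*np.sin(a); z=60.5+s*np.sin(a)+n*np.cos(a)
    return box(q,bx,y,z)
def box(q,bx,y,z):
    x,yy,w,a=q; return [x+bx*np.cos(w)-y*np.sin(w),yy+bx*np.sin(w)+y*np.cos(w),z]
F=[("top",lambda q:pt(q,165,0,8),(151.2,179.4)),("side",lambda q:pt(q,165,0,8),(185.8,244.3)),
("top",lambda q:pt(q,90,90,14),(119,157.1)),("side",lambda q:pt(q,90,90,14),(140.7,266.9)),
("top",lambda q:pt(q,90,-90,19),(195.6,154.2)),("side",lambda q:pt(q,90,-90,19),(191.7,219)),
("top",lambda q:box(q,-90,130,60),(109.5,210.3)),("top",lambda q:box(q,-90,-130,60),(216,210.8)),
("top",lambda q:pt(q,180,130,8),(93.8,185.5)),("top",lambda q:pt(q,180,-130,8),(210.3,186.5)),
("top",lambda q:pt(q,0,130,8),(113,136.1)),("top",lambda q:pt(q,0,-130,8),(218,135.4))]
res=lambda q:np.concatenate([proj(n,f(q))-o for n,f,o in F])
s=least_squares(res,[585,220,.13,.55],loss="soft_l1");q=s.x
print(q[:2],np.degrees(q[2]),q[3]);print(s.fun.reshape(-1,2))
print("press now",np.array(pt(q,165,0,8)),"shut",np.array(box(q,-75,0,68.5)),"cup",np.array(box(q,0,-90,90.5)))
for a in(.45,.3,.15,.1,.05): print(a,np.array(pt([*q[:3],a],165,0,8)))
```

```text
[589.  222.4] 7.3859792120376735 0.5739821944000173
[[ 0.7  0.6]
 [ 0.8 -0.7]
 [ 0.   2.3]
 [ 2.2 -0.8]
 [ 0.3  5.4]
 [ 3.8  0.7]
 [-2.2 -3.9]
 [-0.5 -4.2]
 [-0.7 -0.7]
 [-0.2 -1.9]
 [-0.6 -0.2]
 [-0.5 -0.5]]
press now [536.6 215.6 156.8] shut [514.7 212.8  68.5] cup [600.6 133.2  90.5]
0.45 [527.5 214.5 139.5]
0.3 [519.6 213.4 116.9]
0.15 [515.3 212.9  93.1]
0.1 [514.7 212.8  84.9]
0.05 [514.5 212.8  76.7]
```

apply_moves --steps '[373,687,-5,0,0,1.36,1,373,687,-5,0,0,1.36,1,373,687,-5,0,0,1.36,1,373,687,-5,0,0,1.36,1,373,687,-5,0,0,1.36,1,373,687,-5,0,0,1.36,1,373,687,-5,0,0,1.36,1,373,687,-5,0,0,1.36,1,373,687,-5,0,0,1.36,1,373,687,-5,0,0,1.36,1]' --force 40

```text
clock: 1.1
position: [405.7, -30.5, 239.1]
orientation: [180.0, 0.0, 97.8]
wrist_force: [2.1, -1.8, -0.1]
finger_gap: -0.001
gripper_force: 0.0
```

apply_moves --steps '[134,246,-10,0,0,0,1,134,246,-10,0,0,0,1,134,246,-10,0,0,0,1,134,246,-10,0,0,0,1,134,246,-10,0,0,0,1,134,246,-10,0,0,0,1,134,246,-10,0,0,0,1,134,246,-10,0,0,0,1]'

```text
clock: 1.9
position: [539.0, 213.6, 228.3]
orientation: [-179.9, 0.0, 97.5]
wrist_force: [0.5, 0.1, 0.2]
finger_gap: 0.0
gripper_force: 0.0
```

Run:
```python
from h import *
o=readout.get_obs();print(o["position"],o["clock"],o["orientation"],o["wrist_force"],o["joints"])
im=shot("side");shot("top","t1")
cv2.imwrite("pics/s1.png",cv2.cvtColor(cv2.resize(im[120:340,60:340],(763,600),interpolation=cv2.INTER_CUBIC),cv2.COLOR_RGB2BGR))
```

```text
[539.01120495 213.61540638 228.34300331] 1.9 [-1.79919486e+02  2.91218563e-02  9.75046762e+01] [0.51764269 0.13134006 0.18243593] [ 2.16234258e+01  2.20500807e+01  9.40975628e+00  7.74448615e+01
 -8.60207636e-03  1.04118776e+02]
```

View pics/s1.png

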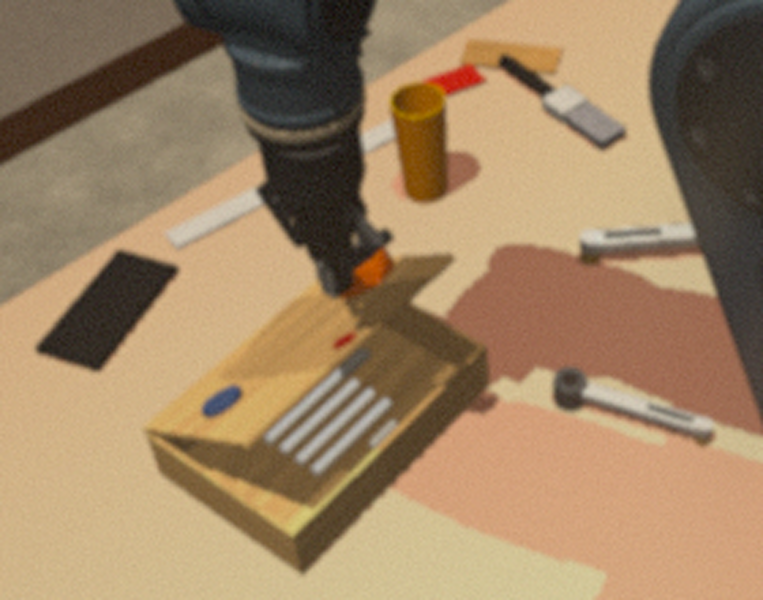

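The view shows the closed fingertips hanging above the red spot (crop (344,341)), clear of the cup. I'll press down along the lid's arc.

apply_moves --steps '[0,1,-25,0,0,0,1,0,1,-45,0,0,0,1,-1,1,-52,0,0,0,1,-2,1,-58,0,0,0,1,-4,1,-64,0,0,0,1,-6,1,-70,0,0,0,1,-8,1,-76,0,0,0,1,-11,0,-82,0,0,0,1,-13,0,-88,0,0,0,1,-14,0,-94,0,0,0,1]'

```text
clock: 3.0
position: [525.0, 213.3, 134.7]
orientation: [-180.0, 0.0, 97.5]
wrist_force: [-0.1, -0.9, 1.8]
finger_gap: 0.003
gripper_force: 0.6
```

apply_moves --steps '[-2,0,-6,0,0,0,1,-3,0,-12,0,0,0,1,-4,0,-18,0,0,0,1,-5,-1,-24,0,0,0,1,-6,-1,-30,0,0,0,1,-7,-1,-34,0,0,0,1,-7,-1,-38,0,0,0,1,-7,-1,-41,0,0,0,1,-7,-1,-44,0,0,0,1,-7,-1,-46,0,0,0,1]'

```text
clock: 4.0
position: [517.9, 212.3, 89.2]
orientation: [-180.0, -0.0, 97.5]
wrist_force: [-3.8, -0.9, 7.2]
finger_gap: -0.001
gripper_force: 3.4
```

apply_moves --steps '[0,0,-2,0,0,0,1,0,0,-4,0,0,0,1,0,0,-6,0,0,0,1,0,0,-8,0,0,0,1,0,0,-9,0,0,0,1,0,0,-10,0,0,0,1,0,0,-10,0,0,0,1]'

```text
clock: 4.7
position: [518.3, 212.4, 79.4]
orientation: [180.0, -0.0, 97.4]
wrist_force: [-2.9, -0.8, 4.4]
finger_gap: -0.0
gripper_force: 2.7
```

apply_moves --steps '[0,0,-1,0,0,0,1,0,0,-1,0,0,0,1,0,0,40,0,0,0,1,0,0,80,0,0,-0.1,0.6,-88,-217,180,0,0,-0.84,0.3,-88,-217,180,0,0,-0.84,0.3,-88,-217,180,0,0,-0.84,0.3,-88,-217,180,0,0,-0.84,0.3,-88,-217,180,0,0,-0.84,0.3,-88,-217,180,0,0,-0.84,0.3]'

```text
clock: 5.7
position: [429.6, -8.0, 261.6]
orientation: [179.8, -0.1, 48.8]
wrist_force: [1.2, 0.6, -0.2]
finger_gap: 0.699
gripper_force: 0.0
```

Run:
```python
from h import *
o=readout.get_obs();print(o["position"],o["clock"],o["orientation"],o["finger_gap"])
a=shot("side","s2");b=shot("top","t2")
A=cv2.resize(a[170:330,90:380],(797,440));B=cv2.resize(b,(400,300))
cv2.imwrite("pics/m2.png",cv2.cvtColor(cv2.resize(b[110:280,80:380],(800,453),interpolation=cv2.INTER_CUBIC),cv2.COLOR_RGB2BGR))
cv2.imwrite("pics/m2s.png",cv2.cvtColor(cv2.resize(a[150:330,90:380],(800,497),interpolation=cv2.INTER_CUBIC),cv2.COLOR_RGB2BGR))
```

```text
[429.561587    -7.97056551 261.62949178] 5.7 [ 1.79814226e+02 -9.22087220e-02  4.88171837e+01] 0.6991532840448398
```

View pics/m2.png

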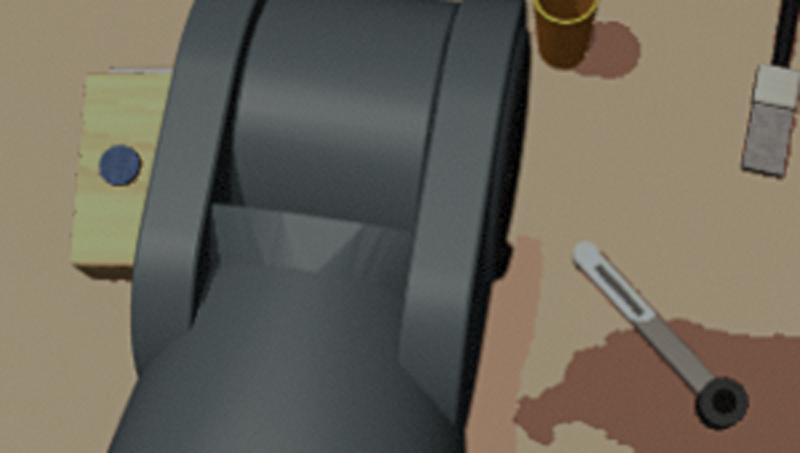

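View pics/m2s.png

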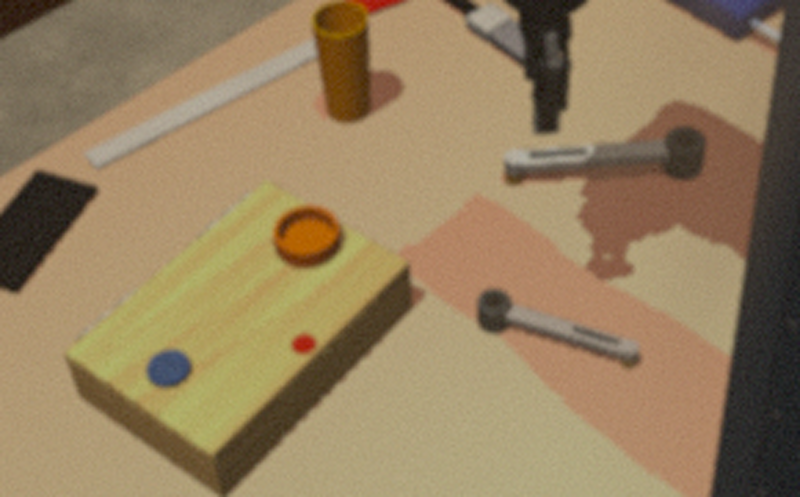

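The lid now lies flat on the box. In the top crop the lever's hub is at (722,402), its foot at (586,253) and the pad at (120,165). In the side crop the cup is at about (308,230), the pad at (170,369) and the red spot at (304,344).

Run:
```python
from h import *
np.set_printoptions(precision=1,suppress=True)
def blob(n,lo,hi,roi):
    h=cv2.cvtColor(cv2.imread(f"pics/{n}.png"),cv2.COLOR_BGR2HSV); m=cv2.inRange(h,lo,hi); x0,y0,x1,y1=roi
    z=np.zeros_like(m); z[y0:y1,x0:x1]=m[y0:y1,x0:x1]
    k,l,s,c=cv2.connectedComponentsWithStats(z); i=1+np.argmax(s[1:,4]); return c[i],s[i]
B=((95,60,20),(130,255,255));R=((0,170,90),(9,255,255))
pt,_=blob("t2",*B,(108,155,140,190)); ps,_=blob("s2",*B,(135,270,170,300)); rs,_=blob("s2",*R,(190,262,212,285))
print("pad",two(pt,ps),onz("top",*pt,74.5),onz("side",*ps,74.5))
print("red",onz("side",*rs,68.5))
cs=(90+308/2.759,150+228/2.759); print("cup",onz("side",*cs,90.5))
hub=(350.7,260.8);ft=(299.7,204.9)
H,F=onz("top",*hub,40),onz("top",*ft,34)
hs,fs=(90+686/2.759,150+142/2.759),(90+514/2.759,150+158/2.759)
print("hub",H,two(hub,hs),"foot",F,two(ft,fs))
for H,F in((H,F),(onz("side",*hs,40),onz("side",*fs,34))):
    d=(F-H)[:2];print(H,F,np.linalg.norm(d),"yaw",np.degrees(np.arctan2(d[1],d[0])),"bal",H[:2]+50*d/np.linalg.norm(d))
```

```text
pad (array([570.4, 312.2,  68.2]), np.float64(1.0281832727973403)) [569.2 310.3  74.5] [565.4 314.1  74.5]
red [504.1 215.2  68.5]
cup [586.3 133.6  90.5]
hub [ 433.9 -247.    40. ] (array([ 434.2, -248.7,   31.1]), np.float64(2.2163233597954446)) foot [ 552.5 -112.9   34. ] (array([ 554.4, -113.4,   23.5]), np.float64(1.3113924138865007))
[ 433.9 -247.    40. ] [ 552.5 -112.9   34. ] 179.02758321534068 yaw 48.515732760300345 bal [ 467.  -209.6]
[ 428.3 -241.4   40. ] [ 546.8 -105.9   34. ] 180.04646816093634 yaw 48.83228036751221 bal [ 461.2 -203.8]
```

apply_moves --steps '[34,-199,-60,0,0,0,0,34,-199,-60,0,0,0,0,34,-199,-60,0,0,0,0,34,-199,-60,0,0,0,0,34,-199,-100,0,0,0,0,34,-199,-141,0,0,0,0,34,-199,-155,0,0,0,0,34,-199,-161,0,0,0,0,34,-199,-161,0,0,0,0]'

```text
clock: 6.7
position: [464.5, -202.6, 97.3]
orientation: [-179.9, 0.0, 49.4]
wrist_force: [-0.6, -0.5, 0.6]
finger_gap: 0.998
gripper_force: 0.0
```

Run:
```python
from h import *
o=readout.get_obs();print(o["position"],o["clock"],o["orientation"],o["finger_gap"])
a=shot("side","s3");p=o["position"];print(proj("side",[*p[:2],p[2]-11]),proj("side",p))
cv2.imwrite("pics/m3.png",cv2.cvtColor(cv2.resize(a[120:250,240:400],(738,600),interpolation=cv2.INTER_CUBIC),cv2.COLOR_RGB2BGR))
```

```text
[ 464.47835702 -202.64042412   97.31736822] 6.7 [-1.79915793e+02  1.92126430e-02  4.94376220e+01] 0.9980209047686621
[321.52188837 190.53583051] [321.81324488 187.66116178]
```

View pics/m3.png

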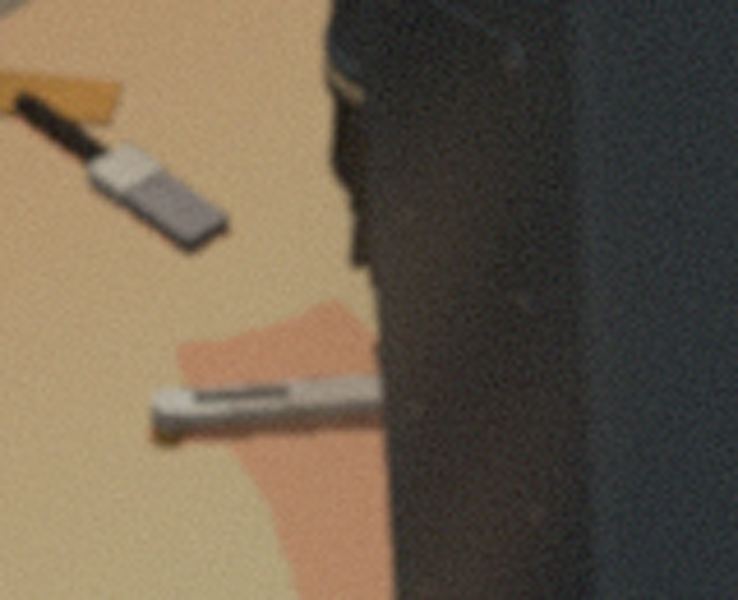

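The arm hides the grip zone in this view. The foot shows at crop (165,405), so the lever hasn't moved. I'll descend straight over the bar with the jaws wide open.

apply_moves --steps '[-0.5,-4,0,0,0,-0.012,0,-0.5,-4,-25,0,0,-0.012,0,-0.5,-4,-45,0,0,-0.012,0,-0.5,-4,-60,0,0,-0.012,0,-0.5,-4,-72,0,0,-0.012,0,-0.5,-4,-79,0,0,-0.012,0,-0.5,-4,-79,0,0,-0.012,0]'

```text
clock: 7.45
position: [463.7, -207.6, 18.9]
orientation: [-180.0, 0.0, 48.6]
wrist_force: [0.1, -0.1, 0.3]
finger_gap: 1.0
gripper_force: 0.0
```

apply_moves --steps '[0,0,-1,0,0,0,0.3,0,0,-1,0,0,0,0.5,0,0,-1,0,0,0,0.58,0,0,-1,0,0,0,0.63,0,0,-1,0,0,0,0.67,0,0,-1,0,0,0,0.71,0,0,-1,0,0,0,0.75,0,0,-1,0,0,0,0.85,0,0,-1,0,0,0,1,0,0,-1,0,0,0,1]' --force 60

```text
clock: 8.45
position: [464.8, -208.3, 18.9]
orientation: [179.9, -0.0, 48.6]
wrist_force: [1.9, -4.6, 7.5]
finger_gap: 0.245
gripper_force: 58.8
```

apply_moves --steps '[0,0,2,0,0,0,1,0,0,5,0,0,0,1,0,0,10,0,0,0,1,0,0,18,0,0,0,1,0,0,30,0,0,0,1,0,0,40,0,0,0,1,0,0,40,0,0,0,1,0,0,40,0,0,0,1]' --force 80

```text
clock: 9.25
position: [464.0, -207.7, 58.4]
orientation: [180.0, -0.0, 48.6]
wrist_force: [-0.4, 0.2, -5.1]
finger_gap: 0.241
gripper_force: 78.6
```

Run:
```python
from h import *
np.set_printoptions(precision=2,suppress=True)
o=readout.get_obs();print(o["position"],o["wrist_force"],o["torque"],o["finger_gap"])
```

```text
[ 464.02 -207.72   58.42] [-0.39  0.15 -5.05] [-0.06 -0.02 -0.01] 0.24116834196178444
```

apply_moves --steps '[0,0,15,0,0,0,1,0,0,40,0,0,0,1,3,10,70,0,0,0.02,1,9,30,100,0,0,0.06,1,18,60,125,0,0,0.12,1,28,90,140,0,0,0.19,1,37,120,140,0,0,0.26,1,46,150,140,0,0,0.33,1,55,180,140,0,0,0.39,1,64,210,140,0,0,0.45,1]'

```text
clock: 10.25
position: [527.7, 3.7, 197.6]
orientation: [-180.0, 0.0, 74.6]
wrist_force: [-0.3, -0.6, -6.0]
finger_gap: 0.246
gripper_force: 78.9
```

apply_moves --steps '[9,30,0,0,0,0.07,1,18,60,0,0,0,0.14,1,27,90,0,0,0,0.2,1,36,118,0,0,0,0.26,1,43,140,0,0,0,0.31,1,49,160,0,0,0,0.35,1,53,172,0,0,0,0.38,1,55,178,0,0,0,0.395,1,55.5,180,0,0,0,0.395,1,55.5,180,0,0,0,0.395,1]'

```text
clock: 11.25
position: [583.2, 181.9, 198.0]
orientation: [-180.0, 0.0, 97.0]
wrist_force: [-0.7, 0.1, -5.0]
finger_gap: 0.242
gripper_force: 78.9
```

Now down to about 157, then look.

apply_moves --steps '[0,0,-5,0,0,0,1,0,0,-12,0,0,0,1,0,0,-20,0,0,0,1,0,0,-28,0,0,0,1,0,0,-35,0,0,0,1,0,0,-39,0,0,0,1,0,0,-41,0,0,0,1,0,0,-41,0,0,0,1]'

```text
clock: 12.05
position: [583.2, 182.4, 156.9]
orientation: [-180.0, 0.0, 97.1]
wrist_force: [0.1, -0.7, -4.5]
finger_gap: 0.242
gripper_force: 79.0
```

Run:
```python
from h import *
np.set_printoptions(precision=2,suppress=True)
o=readout.get_obs();print(o["position"],o["wrist_force"],o["torque"],o["finger_gap"])
a=shot("side","s4");b=shot("top","t4")
f=lambda im:cv2.cvtColor(cv2.resize(im[100:300,80:270],(570,600),interpolation=cv2.INTER_CUBIC),cv2.COLOR_RGB2BGR)
cv2.imwrite("pics/m4.png",f(a)); 
cv2.imwrite("pics/m4t.png",cv2.cvtColor(cv2.resize(b[100:250,80:260],(720,600),interpolation=cv2.INTER_CUBIC),cv2.COLOR_RGB2BGR))
```

```text
[583.24 182.37 156.93] [ 0.12 -0.7  -4.45] [-0.03 -0.02 -0.02] 0.24162035637795684
```

View pics/m4.png

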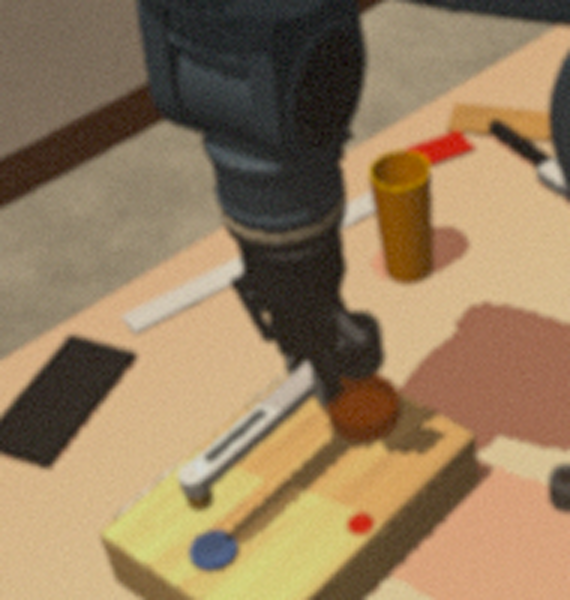

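View pics/m4t.png

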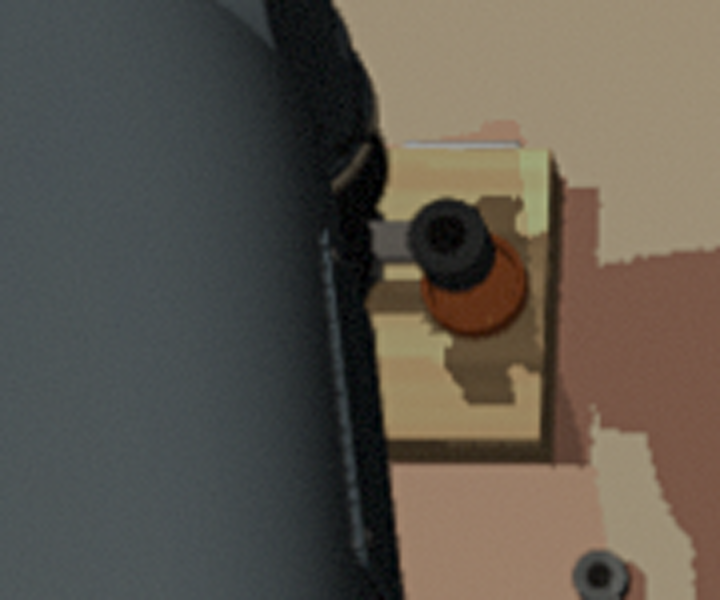

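The arm holds the lever level above the shut lid. In the side crop the foot's underside is at (201,498) and the pad at (214,551). In the top crop the hub's top is at (450,238) and the cup rim's centre at about (473,284).

Run:
```python
from h import *
np.set_printoptions(precision=1,suppress=True)
print("foot",onz("side",147,266.3,138),"pad",onz("side",151.3,283.7,74.5))
print("hub side",onz("side",80+360/3,100+341/3,175))
h=onz("top",80+450/4,100+238/4,178);c=onz("top",80+473/4,100+284/4,90.5);print("hub",h,"cup",c)
def cup():
    m=cv2.cvtColor(cv2.imread("pics/t4.png"),cv2.COLOR_BGR2HSV); m=cv2.inRange(m,(3,150,50),(14,255,255)); m[:140]=0;m[190:]=0;m[:,:180]=0;m[:,220:]=0
    q=max(cv2.findContours(m,0,1)[0],key=cv2.contourArea)[:,0]; return cv2.minEnclosingCircle(q),cv2.boundingRect(q)
print(cup(), "rim dia px",31*2/ (np.linalg.norm(onz("top",200,171,90.5)-onz("top",199,171,90.5))))
# level: foot bar-top end vs hub top in world expected
p=readout.get_obs()["position"];yw=np.radians(97.1);t=np.array([np.cos(yw),np.sin(yw)])
print("expected hub",p[:2]-50*t,"foot",p[:2]+130*t)
for s,z in((-50,178),(130,138)): print(proj("side",[*(p[:2]+s*t),z]),proj("top",[*(p[:2]+s*t),z]))
```

```text
foot [564.  312.5 138. ] pad [562.7 314.5  74.5]
hub side [572.6 140.3 175. ]
hub [587.9 129.9 178. ] cup [588.5 130.7  90.5]
(((198.41744995117188, 170.882080078125), 13.583685874938965), (185, 159, 27, 26)) rim dia px 26.51305426034852
expected hub [589.6 132.8] foot [567.4 311.4]
[197.6 207.8] [191.3 158.6]
[146.5 265.2] [115.8 164.2]
```

The hub is within 1–2 mm of the cup and the foot within 2–3 mm of the pad. I'll let it settle, then hand in.

apply_moves --steps '[0,0,1,0,0,0,1,0,0,1,0,0,0,1,0,0,1,0,0,0,1,0,0,1,0,0,0,1,0,0,1,0,0,0,1,0,0,1,0,0,0,1]'

```text
clock: 12.75
position: [583.3, 182.4, 158.1]
orientation: [-180.0, 0.0, 97.0]
wrist_force: [-0.8, -0.3, -4.6]
finger_gap: 0.242
gripper_force: 79.0
```

```bash
python3 -c "
from cell import arm;print(arm.close_job())"
```

```text
the job is handed in; nothing more can be done
None
```

The job is handed in at 12.75 s on the robot's clock: the lid is pressed fully shut, and the wing arm is held level and still about 5 cm above the cradle, hub over the orange cup and foot over the blue pad to within about 3 mm.

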